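# Find and press the concealed catch of the chisel chest

### The job

Open the plywood chisel chest on the bench. It has no handle: a push plate, set just below flush, is hidden somewhere along the hardwood strip in the front rail, so feel across the strip with shut fingertips for the place that gives, press it right in until the lid is released, then take the hand away and let the lid swing up on its own spring and stand open. Feel without thumping the chest, do not force the lid with the arm, and leave the clamps, square and dish where they are.

Things in the scene. Friction and masses are not known exactly. Their poses are not given: they have to be found in the camera images.
- chest: Shut plywood chest fixed to the bench, 275 (x) x 430 (y) x 100 (z) mm. Origin: centre of its underside; x runs from its front (robot side) to its back, y along the front, z up. The top is one flat panel, 100 mm up: a fixed front rail from x = -137 to -67 mm, a 2.5 mm joint, then the lid to x = +122 mm, hinged along the back.
- strip_mid (a point): Centre of the face of the hardwood strip let into the front rail, with the axes of the chest. The strip shows 180 mm along y by 56 mm along x, face 0.4 mm below the rail (99.6 mm up), rigid. On its centre line the push plate lies in a rectangular opening, 52 mm along y by 40 along x; the opening's centre is anywhere from y = -60 to +60 mm here and is not given.
- catch (a joint): Push plate in the strip, same wood, 1.5 mm gap all round; feelable only with the whole fingertip inside its opening. 0 = out (face 2 mm below the strip's), 0.006 m = fully in (8 mm below). Slides straight down and springs back: 2 N to start, 6 N fully in, 1 N more while the bolt is loaded. The lid is let go at about 4 mm.
- lid (a joint): Sprung lid: 0 = shut and latched, 1.1 rad = standing open against its stop. Once let go it rises by itself, slowly, in about 2.5 s; its front edge moves up and away from the robot with at most 4 N.
- lid_edge (a point): Middle of the lid's front edge, on its top face.
- clamp_a: Wooden spring clamp lying on its side on the bench in front of the chest, loose, 150 x 65 x 24 mm. Origin: underside, at the spring; x points to the jaws.
- clamp_b: The other wooden spring clamp, the same, also in front of the chest.
- square: Steel engineer square standing on its stock on the bench to the right of the chest, loose; stock 85 x 18 x 22 mm, blade 4 mm thick, 22 mm wide, rising to 126 mm at the +x end. Origin: centre of the stock's underside.
- dish: Small round glass dish, loose, on the bench to the left of the chest, 110 mm across and 38 mm high. Origin: centre of its underside.

How it is judged:
On the way, in this order (a step that is already met when the one before it is completed fails the run):
1. the push plate is found and pressed in (value of joint catch above 0.003 m).
2. the lid, let go, stands open (value of joint lid above 1 rad), for 0.2 s.
At the end, for the whole second after the job is handed in: The lid stands open (more than 1.0 rad) and at rest, the push plate has sprung back out (within 1.5 mm), and both clamps, the square and the dish are within 20 mm of where they were (value of joint lid above 1 rad and velocity of joint lid below 0.1 rad/s and value of joint catch below 0.0015 m and distance of each of clamp_a, clamp_b, square, dish from where it was at the start of the episode below 0.02 m); the robot touches nothing.
It fails at once if the hand or arm thumps or leans on something with more than 60 N (contact force between any of the fingers, the arm and anything else above 60 N).
It fails at once if the unlatched lid is forced by the hand or arm with more than 15 N (value of joint lid above 0.03 rad and contact force between any of the fingers, the arm and chest above 15 N).
It fails at once if a clamp, the square or the dish is knocked, lifted or carried (20 mm) (distance of any of clamp_a, clamp_b, square, dish from where it was at the start of the episode above 0.02 m).
It also fails if it takes over 54 s, if anything falls off the work surface, if the arm or the gripper's body presses on something with over 40 N, if the wrist force passes 120 N, or if a joint passes its speed limit or range.

### The arm

A 6-joint arm with a two-finger parallel gripper is mounted at the origin on the work surface. World frame = base frame: x ahead of the robot, y to its left, z up, the work surface at z = 0. Lengths are in m, angles in rad, forces in N, time in s.
With the tool pointing down it reaches from about 0.35 to 0.725 m from the base axis. Payload 6 kg.
Tool frame: the origin (TCP) lies at the very end of the fingers, on their centre line; the grasp point (between the pads) lies 19 mm behind it; y points along the fingers, z is the direction in which the jaws open and shut, and the axes are right-handed (so a half turn about y gives the same grasp; the last joint's range is limited). The gripper opens to 85 mm and grips with 20 to 120 N. Pads are 22 mm wide; open, the fingers measure 114 mm over their backs; the gripper's body (76 mm by 85 mm) begins 54 mm behind the grasp point. The pads swing forward as they close: fully open they stand 13 mm farther back than shut.
Start: joints at [-0.928, 0.04, 0.085, 0, -1.615, -0.334], TCP at [0.182, -0.572, 0.231] pointing down, gripper open.
Joint ranges: [-2.56, 2.56], [-1.29, 2.01], [-1.08, 1.49], [-3.29, 1.98], [-2.81, -0.18], [-2.99, 2.99]. Speed limits (rad/s): [2.57, 2.57, 3.01, 3.14, 3.14, 3.14].

### API

Orientations are given as a unit quaternion [w, x, y, z].
In Python, from plant import status, optics, robot, spotter gives the robot as it stands.
- The arm moves only by the tool jog_arm, never from a script. Its argument "plan" is a list of rows, each a list of 5 numbers: the shift along the tool's x, y, z normalised to -1 to 1, where 1 is 5 cm, then the turn about the tool's y normalised to -1 to 1, where 1 is 4 degrees, then the closure, from 0 (fully open) to 1 (shut). In form: [[dx, dy, dz, turn, grip], ...]. A call has 1 to 10 rows; each row shifts and turns the commanded pose from where the row before left it, along the tool's axes as they then stand; what a row does not reach is not made up. A row lasts 1/10 s, in which the tool goes at most 50 mm and 8.59 degrees, less where a joint would pass 70% of its speed; a pose out of reach is approached as far as the arm can. A call with a number of a shift or a turn outside -1 to 1 is refused whole. A call with a gripper value outside its range is refused whole. The fingers move at their own pace and stop on an object; "force" is the grip in N (left out, the last holds). Time passes only in rows, so rows that do not move let the fingers close. It gives the time, the measured TCP pose, the force and the opening at its end, in the units of the state.
- status.state(): the state, without advancing time (a new reading comes with each control period).
- optics.read_camera(name): name is "scene" or "top" or "wrist"; returns a dict with "img" (420x560x3 uint8, blue, green, red), "fx", "fy", "cx", "cy" (pixels), "extrinsics" (4x4, takes a point from camera to world coordinates). Camera axes: x right, y down, z forward; pixel columns grow to the right and rows downward; lengths in m; the calibration is good to about 2 mm. The wrist camera is an equidistant fisheye: a pixel r from the principal point sees the ray r / f radians off the axis. A picture is of the moment at which its call begins. There is no depth.
- robot.finish_job(): hands the job in, once; it reports no verdict.
Trained networks look in a picture, given as the dict that the camera call returned (one of the last four; its "shot" number tells which), for a name from the list of things; names that differ only in an ending like _2 or _b are one class to them, and where a whole thing is asked for, a point or a joint stands for the part that bears it (a point fixed in the world has none). Each returns a list of dicts, best first, with "confidence" (0 to 1); they miss things now and then, are a little off and sometimes report something else, mostly with a low value. They report only what shows in the picture. A call takes as long as a camera call.
- spotter.silhouettes(label, picture): "mask" (420x560 bool, what is visible of it) and "location" ([column, row] in pixels, amid what is visible of it).
The state is a dict: "clock": time; "joint_pos": joint angles; "joint_vel": joint speeds; "joint_efforts": joint torques, N m; "position": TCP position; "ee_rot": TCP orientation; "force": force on the tool from outside, world axes, zero at the start; "ft_torque": the same for the moment, N m; "width": opening from 0.0 (shut) to 1.0 (fully open).
Only numpy, scipy, OpenCV 4.12 (cv2) and the standard library are available. Lean on these libraries where they do the work, as an engineer would, in place of code of your own. Each camera call takes 0.05 s, during which the arm holds its last target. There are 200 camera calls.

## Working session

There is one attempt and no reset: what is moved stays moved. The work goes in short steps, Python scripts to look and compute and a tool call to move; the robot and the scene stay as the last step left them, time stands still between calls to the robot, and variables do not carry over. Pictures are saved under pics/ and viewed, about 8 in all and at most 12, crops included, and the job is handed in when it is done.

Besides the shell and the picture viewer there is one more tool, called by a JSON object that holds its "fn" and its "kwargs", one argument or row to a line. jog_arm: Moves the arm, as the interface text tells. Scaled input: -1 to 1 covers 5 cm each way for a shift and 4 degrees each way for a turn. Its arguments: {"type":"object","properties":{"plan":{"type":"array","items":{"type":"array","items":{"type":"number","minimum":-1,"maximum":1}}},"force":{"type":"number"}},"required":["plan"]}

```bash
mkdir -p pics
cat > h.py <<'E'
import numpy as np, cv2
from plant import status, optics, robot, spotter
def ray(p,uv):
    d=np.array([(uv[0]-p["cx"])/p["fx"],(uv[1]-p["cy"])/p["fy"],1.])
    E=np.array(p["extrinsics"]);return E[:3,3],E[:3,:3]@d
def onz(p,uv,z):
    o,d=ray(p,uv);return o+d*(z-o[2])/d[2]
E
python3 - <<'E'
from h import *
ims=[]
for n in ("top","scene"):
    p=optics.read_camera(n);cv2.imwrite(f"pics/{n}0.png",p["img"])
    print(n,np.round(p["extrinsics"],3).tolist(),p["fx"])
    for l in ("chest","strip_mid","clamp_a","square","dish","lid"):
        for r in spotter.silhouettes(l,p)[:3]:
            m=r["mask"].astype(np.uint8);c=cv2.findNonZero(m)
            q=cv2.minAreaRect(c)
            print(l,round(r["confidence"],2),np.round(r["location"]),m.sum(),np.round(cv2.boxPoints(q)).tolist(), [np.round(onz(p,b,.1)[:2],3).tolist() for b in cv2.boxPoints(q)] if n=="top" else "")
s=status.state();print(s)
E
```

```text
top [[0.008, -0.996, 0.091, 0.52], [-1.0, -0.009, -0.01, 0.042], [0.011, -0.091, -0.996, 0.995], [0.0, 0.0, 0.0, 1.0]] 423.8083789981898
chest 0.66 [279. 194.] 23998 [[172.0, 261.0], [179.0, 131.0], [384.0, 141.0], [378.0, 271.0]] [[0.495, 0.257], [0.773, 0.252], [0.756, -0.192], [0.477, -0.174]]
strip_mid 0.74 [275. 194.] 23938 [[172.0, 262.0], [177.0, 131.0], [384.0, 140.0], [378.0, 270.0]] [[0.493, 0.258], [0.772, 0.255], [0.758, -0.19], [0.479, -0.175]]
clamp_a 0.86 [224. 307.] 1140 [[195.0, 277.0], [226.0, 266.0], [248.0, 329.0], [217.0, 340.0]] [[0.462, 0.208], [0.485, 0.144], [0.356, 0.097], [0.334, 0.16]]
clamp_a 0.68 [277. 187.] 16392 [[182.0, 227.0], [186.0, 139.0], [376.0, 148.0], [372.0, 236.0]] [[0.565, 0.239], [0.755, 0.236], [0.741, -0.173], [0.551, -0.163]]
clamp_a 0.56 [325. 307.] 1124 [[291.0, 326.0], [326.0, 270.0], [355.0, 287.0], [320.0, 344.0]] [[0.362, 0.007], [0.479, -0.066], [0.443, -0.125], [0.327, -0.052]]
square 0.9 [414. 254.] 543 [[405.0, 242.0], [428.0, 242.0], [428.0, 280.0], [405.0, 280.0]] [[0.538, -0.233], [0.538, -0.281], [0.459, -0.279], [0.459, -
[... 1343 characters left out ...]
, [403.0, 237.0], [208.0, 326.0]] 
{'clock': 0.7, 'joint_pos': array([-9.28322992e-01,  4.01855663e-02,  8.48329283e-02, -2.23543401e-05,
       -1.61550981e+00, -3.33712464e-01]), 'joint_vel': array([ 0.0002592 ,  0.00116553, -0.0018582 , -0.00032127, -0.00029125,
        0.00086286]), 'joint_efforts': array([-1.44468344e-03, -3.67819941e+01,  3.47393310e+01,  6.93201452e+00,
       -7.25680457e-04,  4.19924720e-05]), 'position': array([ 0.18235502, -0.571598  ,  0.23128314]), 'ee_rot': array([ 0.69872145, -0.69867275, -0.10872671,  0.10873469]), 'force': array([ 0.12202059, -0.07362368,  0.19671712]), 'ft_torque': array([-0.0009608 , -0.00918597, -0.02202445]), 'width': 1.0010860941559183}
```

View pics/top0.png

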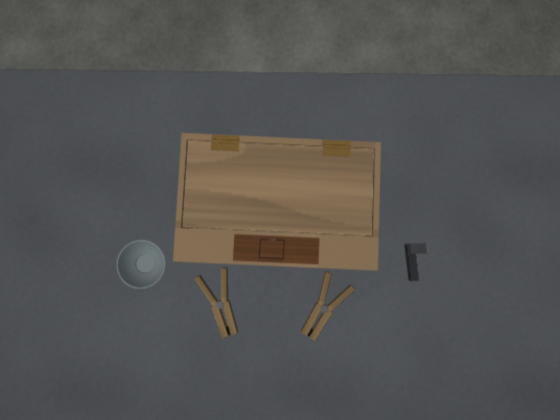

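Run:
```python
from h import *
from scipy.spatial.transform import Rotation as R
p=optics.read_camera("top")
cv2.imwrite("pics/crop1.png",cv2.resize(p["img"][195:290,160:395],None,fx=3.4,fy=3.4,interpolation=cv2.INTER_CUBIC))
m=[r for r in spotter.silhouettes("lid",p)][0]["mask"].astype(np.uint8)
pts=cv2.approxPolyDP(max(cv2.findContours(m,0,2)[0],key=len),6,True)[:,0]
for u in pts: print(u,onz(p,u,.1).round(4))
w,x,y,z=status.state()["ee_rot"];print(R.from_quat([x,y,z,w]).as_matrix().round(3))
```

```text
[188 141] [0.7507 0.2311 0.1   ]
[183 226] [0.5679 0.2365 0.1   ]
[371 235] [ 0.5522 -0.1607  0.1   ]
[371 147] [ 0.7418 -0.1629  0.1   ]
[[ 0.953 -0.    -0.304]
 [ 0.304  0.     0.953]
 [ 0.    -1.     0.   ]]
```

The top view shows the chest with the dark strip at about (233–320, 235–264). There's a faint rectangle at about (259–285, 239–259), the size of the push plate's opening. The clamps lie in front at (218,305) and (325,307), the dish is at left (141,264) and the square at right (414,258).

View pics/crop1.png

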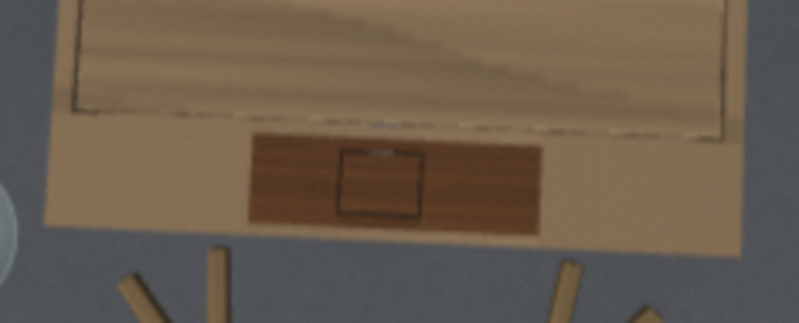

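Run:
```python
from h import *
p=optics.read_camera("top")
f=lambda u:onz(p,np.array(u)/3.4+[160-.3,195-.3],.0996)[:2]
c=[f(u) for u in ((253,133),(543,147),(538,235),(249,220))]
o=[f(u) for u in ((340,149),(424,153),(420,216),(337,213))]
for a in (c,o): print(np.round(a,4).tolist(),np.mean(a,0).round(4),[np.linalg.norm(a[i]-a[i-1]).round(4) for i in range(4)])
d=c[0]-c[1]; d2=c[3]-c[2]; print(np.degrees(np.arctan2(-d[0],d[1])),np.degrees(np.arctan2(-d2[0],d2[1])))
w=np.mean(o,0)-status.state()["position"][:2]
t=np.radians(-2.3);print("tool x,z after turn:",w@[np.cos(t),np.sin(t)],w@[-np.sin(t),np.cos(t)])
```

```text
[[0.5523, 0.1286], [0.5451, -0.0515], [0.4909, -0.0484], [0.4987, 0.1301]] [0.5217 0.0397] [np.float64(0.0537), np.float64(0.1802), np.float64(0.0544), np.float64(0.1787)]
[[0.5429, 0.0745], [0.5408, 0.0224], [0.5019, 0.0246], [0.5034, 0.0759]] [0.5223 0.0494] [np.float64(0.0395), np.float64(0.0522), np.float64(0.0389), np.float64(0.0513)]
-2.280114684877584 -2.507341871640176
tool x,z after turn: 0.31470122868712685 0.6340846190991735
```

{"fn": "jog_arm", "kwargs": {
  "plan": [
    [0,0,0,1,1],
    [0,0,0,1,1],
    [0,0,0,1,1],
    [0,0,0,1,1],
    [0,0,0,1,1]
  ]
}}

```text
clock: 1.35
position: [0.1824, -0.5716, 0.2313]
ee_rot: [0.707, -0.707, 0.015, -0.015]
force: [-0.5, 0.7, 0.2]
width: 0.144
```

{"fn": "jog_arm", "kwargs": {
  "plan": [
    [0.3,0,0.6,0,1],
    [0.3,0,0.6,0,1],
    [0.3,0,0.6,0,1],
    [0.3,0,0.6,0,1],
    [0.3,0,0.6,0,1],
    [0.3,0,0.6,0,1],
    [0.3,0,0.6,0,1],
    [0.3,0,0.6,0,1],
    [0.3,0,0.6,0,1],
    [0.3,0,0.6,0,1]
  ]
}}

```text
clock: 2.35
position: [0.3447, -0.2767, 0.2316]
ee_rot: [-0.707, 0.707, -0.014, 0.015]
force: [1.1, 0.1, 0.5]
width: 0.003
```

{"fn": "jog_arm", "kwargs": {
  "plan": [
    [0.3,0,0.6,0,1],
    [0.3,0,0.6,0,1],
    [0.3,0,0.6,0,1],
    [0.3,0,0.6,0,1],
    [0.3,0,0.6,0,1],
    [0.3,0,0.6,0,1],
    [0.3,0,0.6,0,1],
    [0.3,0,0.6,0,1],
    [0.3,0,0.6,0,1],
    [0.3,0,0.6,0,1],
    [0,0,0,0,1]
  ]
}}

```text
invalid input
```

{"fn": "jog_arm", "kwargs": {
  "plan": [
    [0.36,0,0.74,0,1],
    [0.36,0,0.74,0,1],
    [0.36,0,0.74,0,1],
    [0.36,0,0.74,0,1],
    [0.36,0,0.74,0,1],
    [0.36,0,0.74,0,1],
    [0.36,0,0.74,0,1],
    [0.36,0,0.74,0,1],
    [0.36,0,0.74,0,1],
    [0,0,0,0,1]
  ]
}}

```text
clock: 3.35
position: [0.5205, 0.0517, 0.2297]
ee_rot: [-0.707, 0.707, -0.014, 0.012]
force: [0.1, -0.2, -0.7]
width: -0.001
```

Run:
```python
from h import *
p=optics.read_camera("wrist");s=status.state();print(s["position"],s["ee_rot"],s["force"])
E=np.array(p["extrinsics"]);print(E.round(3).tolist(),p["fx"])
im=p["img"].copy()
def proj(P):
    c=E[:3,:3].T@(np.array(P)-E[:3,3]);r=np.hypot(c[0],c[1]);th=np.arctan2(r,c[2])
    return (int(p["cx"]+p["fx"]*th*c[0]/r),int(p["cy"]+p["fy"]*th*c[1]/r))
for P in ((0.5429,0.0745),(0.5408,.0224),(.5019,.0246),(.5034,.0759)):cv2.circle(im,proj([*P,.0996]),2,(0,0,255),-1)
for P in ([.5523,.1286],[.5451,-.0515],[.4909,-.0484],[.4987,.1301]):cv2.circle(im,proj([*P,.0996]),2,(0,255,0),-1)
cv2.circle(im,proj(s["position"]),3,(255,0,0),-1)
cv2.imwrite("pics/w1.png",im)
```

```text
[0.51987336 0.05007296 0.23028107] [-0.70675809  0.70720468 -0.01400139  0.01258972] [-0.61182385 -0.90204856 -0.4962364 ]
[[0.037, 0.959, 0.282, 0.449], [0.999, -0.035, -0.012, 0.055], [-0.001, 0.282, -0.959, 0.372], [0.0, 0.0, 0.0, 1.0]] 325.19226210127806
```

View pics/w1.png

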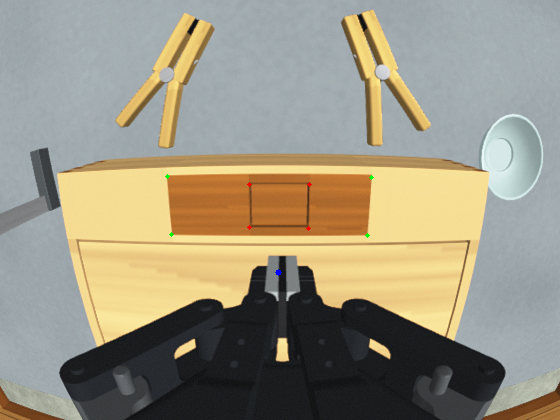

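The wrist view shows the strip at (168–371, 177–235) and the opening at (249–309, 183–228). The corners measured from the top camera land on both within 1–2 px. The hand is already over the opening, so I descend and feel for it.

{"fn": "jog_arm", "kwargs": {
  "plan": [
    [0,0.35,0,0,1],
    [0,0.45,0,0,1],
    [0,0.45,0,0,1],
    [0,0.45,0,0,1],
    [0,0.3,0,0,1],
    [0,0.15,0,0,1],
    [0,0,0,0,1],
    [0,0,0,0,1]
  ]
}}

```text
clock: 4.2
position: [0.5201, 0.0482, 0.125]
ee_rot: [0.707, -0.707, 0.014, -0.015]
force: [0.6, -0.4, -0.3]
width: 0.001
```

{"fn": "jog_arm", "kwargs": {
  "plan": [
    [0,0.1,0,0,1],
    [0,0.1,0,0,1],
    [0,0.1,0,0,1],
    [0,0.06,0,0,1],
    [0,0.04,0,0,1],
    [0,0.02,0,0,1],
    [0,0.02,0,0,1],
    [0,0,0,0,1]
  ]
}}

```text
clock: 5.0
position: [0.5196, 0.0483, 0.1018]
ee_rot: [0.707, -0.707, 0.014, -0.014]
force: [0.1, 0.5, -0.1]
width: -0.003
```

{"fn": "jog_arm", "kwargs": {
  "plan": [
    [0,0.02,0,0,1],
    [0,0.02,0,0,1],
    [0,0.02,0,0,1],
    [0,0,0,0,1]
  ]
}}

```text
clock: 5.4
position: [0.5195, 0.0483, 0.0986]
ee_rot: [-0.707, 0.707, -0.014, 0.014]
force: [-0.2, -0.1, -0.1]
width: 0.002
```

{"fn": "jog_arm", "kwargs": {
  "plan": [
    [0,0.02,0,0,1],
    [0,0.02,0,0,1],
    [0,0,0,0,1]
  ]
}}

```text
clock: 5.7
position: [0.5197, 0.0483, 0.0972]
ee_rot: [0.707, -0.707, 0.014, -0.014]
force: [-1.8, -0.9, 2.3]
width: 0.002
```

Light contact at z = 0.097, which is below the strip face (0.0996), so the tip is on the plate. Pressing on gently.

{"fn": "jog_arm", "kwargs": {
  "plan": [
    [0,0.02,0,0,1],
    [0,0.02,0,0,1],
    [0,0,0,0,1]
  ]
}}

```text
clock: 6.0
position: [0.5197, 0.0483, 0.0951]
ee_rot: [0.707, -0.707, 0.014, -0.014]
force: [-2.2, 0.2, 4.6]
width: 0.002
```

{"fn": "jog_arm", "kwargs": {
  "plan": [
    [0,0.02,0,0,1],
    [0,0.02,0,0,1],
    [0,0,0,0,1]
  ]
}}

```text
clock: 6.3
position: [0.5197, 0.0484, 0.0928]
ee_rot: [0.707, -0.707, 0.014, -0.014]
force: [-0.9, 0.4, 5.3]
width: -0.004
```

It gives about 2 mm per step at 2–5 N. I press the last 1.5 mm, then draw back up and toward the robot.

{"fn": "jog_arm", "kwargs": {
  "plan": [
    [0,0.02,0,0,1],
    [0,0.01,0,0,1],
    [0,0,0,0,1]
  ]
}}

```text
clock: 6.6
position: [0.5197, 0.0483, 0.0918]
ee_rot: [0.707, -0.707, 0.014, -0.014]
force: [-1.9, 0.1, 5.5]
width: 0.001
```

{"fn": "jog_arm", "kwargs": {
  "plan": [
    [0,-0.15,0,0,1],
    [0,-0.3,0,0,1],
    [-0.5,-0.5,0,0,1],
    [-0.6,-0.6,0,0,1],
    [-0.5,-0.6,0,0,1],
    [-0.3,-0.5,0,0,1],
    [0,-0.3,0,0,1],
    [0,0,0,0,1]
  ]
}}

```text
clock: 7.4
position: [0.4251, 0.0524, 0.2422]
ee_rot: [0.708, -0.706, 0.012, -0.016]
force: [-0.1, -1.3, -0.2]
width: -0.001
```

Run:
```python
from h import *
a=optics.read_camera("scene")["img"]
cv2.imwrite("pics/s1.png",a);print(status.state()["clock"],status.state()["position"])
```

```text
7.45 [0.42481133 0.05242691 0.24006947]
```

View pics/s1.png

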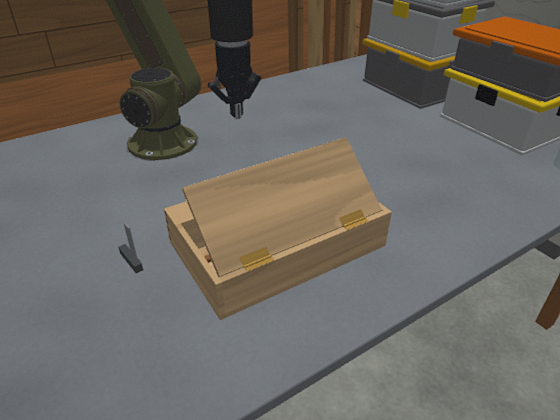

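The lid is up and still rising, with its top edge at (185–345, 140–190). The hand is well clear of it. I wait for it to stand, then check.

{"fn": "jog_arm", "kwargs": {
  "plan": [
    [0,0,0,0,1],
    [0,0,0,0,1],
    [0,0,0,0,1],
    [0,0,0,0,1],
    [0,0,0,0,1],
    [0,0,0,0,1],
    [0,0,0,0,1],
    [0,0,0,0,1],
    [0,0,0,0,1],
    [0,0,0,0,1]
  ]
}}

```text
clock: 8.45
position: [0.4247, 0.0522, 0.2388]
ee_rot: [0.707, -0.707, 0.014, -0.014]
force: [1.0, 0.2, 0.2]
width: -0.002
```

{"fn": "jog_arm", "kwargs": {
  "plan": [
    [0,0,0,0,1],
    [0,0,0,0,1],
    [0,0,0,0,1],
    [0,0,0,0,1],
    [0,0,0,0,1],
    [0,0,0,0,1],
    [0,0,0,0,1],
    [0,0,0,0,1],
    [0,0,0,0,1],
    [0,0,0,0,1]
  ]
}}

```text
clock: 9.45
position: [0.4247, 0.0522, 0.2388]
ee_rot: [0.707, -0.707, 0.014, -0.014]
force: [0.6, 0.2, -0.1]
width: -0.001
```

{"fn": "jog_arm", "kwargs": {
  "plan": [
    [0,0,0,0,1],
    [0,0,0,0,1],
    [0,0,0,0,1],
    [0,0,0,0,1],
    [0,0,0,0,1],
    [0,0,0,0,1],
    [0,0,0,0,1],
    [0,0,0,0,1],
    [0,0,0,0,1],
    [0,0,0,0,1]
  ]
}}

```text
clock: 10.45
position: [0.4247, 0.0521, 0.2388]
ee_rot: [0.707, -0.707, 0.014, -0.014]
force: [-0.4, -0.4, -0.6]
width: 0.001
```

Run:
```python
from h import *
p=optics.read_camera("scene");a=p["img"]; w=optics.read_camera("wrist")["img"]
q=optics.read_camera("scene")["img"];print("motion diff",np.abs(a.astype(int)-q).max())
cv2.imwrite("pics/s2.png",cv2.resize(np.hstack([a,w]),(800,300)))
# lid angle: front-edge midpoint from hinge, fitted to mask top edge
m=spotter.silhouettes("lid",p)[0]["mask"].astype(np.uint8)
c=max(cv2.findContours(m,0,2)[0],key=len);print(cv2.approxPolyDP(c,5,True)[:,0].tolist())
E=np.array(p["extrinsics"]);t=np.radians(-2.4);ux=np.array([np.cos(t),np.sin(t),0]);uy=np.array([-np.sin(t),np.cos(t),0])
mid=np.array([.5217,.0397,.1]); 
for ang in (0.9,1.0,1.1):
    for y in (-.2,.2):
        P=mid+uy*y+ux*(.102+.122-.1865*np.cos(ang))+[0,0,.1865*np.sin(ang)]
        k=E[:3,:3].T@(P-E[:3,3]);print(ang,y,round(p["cx"]+p["fx"]*k[0]/k[2]),round(p["cy"]+p["fy"]*k[1]/k[2]))
t=optics.read_camera("top");b=cv2.imread("pics/top0.png")
for l in ("clamp_a","square","dish"):
    for r in spotter.silhouettes(l,t)[:3]: print(l,round(r["confidence"],2),np.round(r["location"]))
s=status.state();print(s["clock"],s["force"])
```

```text
motion diff 23
[[367, 129], [194, 178], [217, 273], [379, 211]]
0.9 -0.2 187 182
0.9 0.2 356 130
1.0 -0.2 189 181
1.0 0.2 361 129
1.1 -0.2 192 181
1.1 0.2 366 128
clamp_a 0.8 [326. 304.]
clamp_a 0.75 [222. 297.]
square 0.57 [415. 254.]
dish 0.72 [139. 262.]
10.85 [-0.37186532  0.25239556 -0.88833979]
```

View pics/s2.png

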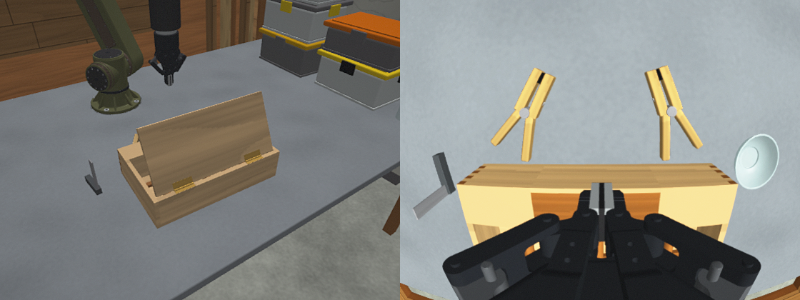

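The lid edge corners at (194,178) and (367,129) match the 1.1 rad projection. The hand is clear and the loose things look undisturbed, so I hand in.

```bash
python3 -c "
from plant import robot;print(robot.finish_job())"
```

```text
the job is handed in; nothing more can be done
None
```

The chest is open and the job is handed in, at about 11 s on the robot's clock; no verdict was reported.

**What I did:** The push plate's opening showed in the top view, about 10 mm to the left of the strip's centre, and the wrist view agreed. I lowered the shut fingertips slowly onto it. They met light contact at z = 0.097 m, below the strip face, and the plate gave steadily to 0.0918 m (full travel) with no more than about 6 N. I then drew the hand up and back, and the lid rose on its own.

**Last checks:**
- **Lid:** its edge corners in the scene picture match a 1.1 rad opening within about 3 pixels. Two pictures 0.1 s apart differed by at most 23 grey levels; I took that as image noise rather than movement.
- **Square and dish:** both were within about 1 pixel (2 mm) of where they started in the top view.
- **Clamps:** the right clamp was within about 3 pixels. The left clamp's reported centre disagreed by about 10 pixels (about 20 mm). I put that down to the arm covering part of it in that view; it looked undisturbed in the wrist picture and the hand never came near it.
- **Hand:** it was clear of everything, with a force reading near zero.
- **Push plate:** I did not check that it had sprung back out, because the gripper hid it in the last wrist picture.

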